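# Flip a biscuit tin onto the labelling board

## Task

Without picking it up, push the slim biscuit tin with the fingertips against the front edge of the white labelling board until it tips up on its long side and flips over onto the board, then push it back until it lies square and flush against the steel fence, bare metal base up for its label. Leave everything else on the bench where it stands.

Things in the scene. Friction and masses are not known exactly. Their poses are not given: they have to be found in the camera images.
- tin: Loose closed biscuit tin, 100 (x) x 150 (y) x 20 (z) mm, about 220 g, long edges rounded to 3 mm, sides with friction about 0.6; it can stand on a long side. +z face, up at first: white speckled lid with a dark oval and three biscuits; -z face: bare gold metal base. Origin: centre of the base. Starts flat on the bench before the board, a long side 20 to 38 mm from its front face, up to 0.2 rad askew.
- tin_middle (a point): Centre of the tin's volume, 10 mm from its base; axes as the tin's.
- label_board: Fixed labelling station: smooth white polyethylene board (friction about 0.2) 22 mm high, 140 mm deep (x 0 to 140), 360 mm wide (y -180 to 180), with a vertical front face at x = 0. Origin: middle of the front face, at bench height; x points back to the fence, y along the front edge, z up. A label dispenser is fixed beside it at y 213 to 317, x 10 to 140, 110 mm high.
- front_edge (a point): Middle of the board's upper front edge, 22 mm over the bench.
- fence_foot (a point): Middle of the line where the front face of the 4 mm steel fence meets the board's top: 125 mm behind the front edge, 22 mm over the bench; axes as the board's. The fence runs the board's full width, its top 48 mm over the bench.
- spare_roll: Loose spare label roll standing on its end, white, 84 mm across, 60 mm high. Origin: centre of the underside. To be left alone.
- date_stamp: Loose hand stamp with red body and wooden knob, 36 x 50 mm, 84 mm high. Origin: centre of the underside. To be left alone.
- sugar_jar: Loose amber jar with green cap, 68 mm across, 95 mm high. Origin: centre of the underside. To be left alone.
- espresso_cup: Loose white espresso cup with handle, 64 mm across, 58 mm high. Origin: centre of the underside. To be left alone.
- tape_roll: Loose roll of amber tape lying flat, 92 mm across, 24 mm high. Origin: centre of the underside. To be left alone.
There are look-alikes about, which are no part of the job. There is more than one size of the tin; the job needs the smaller.

How it is judged:
On the way, in this order (a step that is already met when the one before it is completed fails the run):
1. the tin is tipped up on its long side against the board's front edge (angle between tin_middle's own z axis and vertical between 0.9 and 2.1 rad and contact force between tin and label_board above 0.02 N and x of tin_middle in the frame of label_board between -0.065 and 0.03 m), for 0.05 s.
2. the tin has flipped over and lies on the board, base up (angle between tin_middle's own z axis and vertical above 3 rad and height (world z) of tin_middle between 0.027 and 0.038 m), for 0.1 s.
At the end, for the whole second after the job is handed in: The tin lies flat on the labelling board, base up (within 0.09 rad), wholly on the board, its long side against the fence (gap at the middle under 5 mm) and square to it within 0.06 rad, at rest (angle between tin_middle's own z axis and vertical above 3.05 rad and height (world z) of tin_middle between 0.028 and 0.036 m and x of tin_middle in the frame of label_board between 0.07 and 0.08 m and y of tin_middle in the frame of label_board between -0.105 and 0.105 m and angle between the x axis of tin and the x axis of label_board, either way round below 0.06 rad and linear speed of tin below 0.02 m/s); the robot touches nothing.
It fails at once if the tin is picked up: raised flat off the bench, raised off the board once flipped, or its middle more than 75 mm above the bench at any time (height (world z) of tin_middle above 0.075 m or (angle between tin_middle's own z axis and vertical below 0.35 rad and height (world z) of tin_middle above 0.036 m) or (angle between tin_middle's own z axis and vertical above 2.9 rad and height (world z) of tin_middle above 0.05 m)).
It fails at once if another thing on the bench is moved more than 15 mm (distance of any of spare_roll, date_stamp, sugar_jar, espresso_cup, tape_roll from where it was at the start of the episode above 0.015 m).
It also fails if it takes over 54 s, if anything falls off the work surface, if the arm or the gripper's body presses on something with over 40 N, if the wrist force passes 120 N, or if a joint passes its speed limit or range.

## Robot

A 6-joint arm with a two-finger parallel gripper is mounted at the origin on the work surface. World frame = base frame: x ahead of the robot, y to its left, z up, the work surface at z = 0. Lengths are in m, angles in rad, forces in N, time in s.
With the tool pointing down it reaches from about 0.425 to 0.925 m from the base axis. Payload 12.5 kg.
Tool frame: the origin (TCP) lies midway between the tips of the shut fingers; the grasp point (between the pads) lies 19 mm behind it; z points along the fingers, y is the line along which they close (so a half turn about z gives the same grasp; the last joint's range is limited). The gripper opens to 85 mm and grips with 20 to 120 N. Pads are 22 mm wide; open, the fingers measure 114 mm over their backs; the gripper's body (76 mm by 85 mm) begins 54 mm behind the grasp point. The pads swing forward as they close: fully open they stand 13 mm farther back than shut.
Start: joints at [1.037, 0.491, 1.559, -0, 1.092, -0.106], TCP at [0.259, 0.569, 0.231] pointing down, gripper open.
Joint ranges: [-3.1, 3.1], [-0.84, 2.19], [0.05, 2.79], [-1.13, 4.28], [0.06, 2.93], [-2.69, 2.69]. Speed limits (rad/s): [2.22, 2.22, 2.79, 3.14, 3.14, 3.14].

## Interface

Orientations are given as a unit quaternion [x, y, z, w].
In Python, from cell import manip gives the robot as it stands.
- The arm moves only by the shell command python3 -m pendant 'ROWS' [OPENING] [FORCE]. ROWS is JSON, a list of rows, each an object with "delta_pos": the shift along the world's x, y, z in m, a list of three; "spin": the turn about the world's z in degrees. A call has 1 to 5 rows; each row shifts and turns the commanded pose from where the row before left it; what a row does not reach is not made up. A row lasts 1/10 s, in which the tool goes at most 50 mm and 8.59 degrees, less where a joint would pass 70% of its speed; a pose out of reach is approached as far as the arm can. A call is refused whole if a number of a shift passes 0.05 or a number of a turn 8.59, either way. A call with a gripper value outside its range is refused whole. OPENING is the closure, from 0 (fully open) to 1 (shut), set as the call begins (- or left out, the last holds). The fingers move at their own pace and stop on an object; FORCE is the grip in N (left out, the last holds). Time passes only in rows, so rows that do not move let the fingers close. It gives the time, the measured TCP pose, the force, the opening and the grip force at its end, in the units of the state.
- manip.observe(): the state, without advancing time (a new reading comes with each control period).
- manip.read_camera(name): name is "side" or "top"; returns a dict with "frame" (384x512x3 uint8, blue, green, red), "intrinsics" (3x3 intrinsics, pixels), "eye" and "rotation" of the camera in the world. Camera axes: x right, y down, z forward; pixel columns grow to the right and rows downward; lengths in m; the calibration is good to about 2 mm. A picture is of the moment at which its call begins. There is no depth.
- manip.hand_in(): hands the job in; it is judged then, once.
The state is a dict: "clock": time; "qpos": joint angles; "dq": joint speeds; "effort": joint torques, N m; "ee_pos": TCP position; "eef_rot": TCP orientation; "wrist_force": force on the tool from outside, world axes, zero at the start; "moment": the same for the moment, N m; "grip_width": opening from 0.0 (shut) to 1.0 (fully open); "gripper_force": force on a finger pad.
Only numpy, scipy, OpenCV 4.12 (cv2) and the standard library are available. Lean on these libraries where they do the work, as an engineer would, in place of code of your own. Each camera call takes 0.05 s, during which the arm holds its last target. There are 200 camera calls.

## Working session

There is one attempt and no reset: what is moved stays moved. The work goes in short steps, Python scripts to look and compute and a shell command to move; the robot and the scene stay as the last step left them, time stands still between calls to the robot, and variables do not carry over. Pictures are saved under pics/ and viewed, at most 10 in all, crops included, and the job is handed in when it is done.

```bash
ls; mkdir -p pics; python3 - <<'E'
from cell import manip
import cv2
for n in("top","side"):
    c=manip.read_camera(n); cv2.imwrite(f"pics/{n}0.png",c["frame"]); print(n,c["intrinsics"],c["eye"],c["rotation"])
s=manip.observe();print(s["clock"],s["ee_pos"],s["eef_rot"])
E
```

```text
pics
top [[492.18954956   0.         264.54697321]
 [  0.         492.18954956 187.67775714]
 [  0.           0.           1.        ]] [ 0.3927699  -0.0205712   1.49481062] [ 0.71155016 -0.70184138  0.02306741 -0.02414436]
side [[440.09917426   0.         254.78603621]
 [  0.         440.09917426 197.84908852]
 [  0.           0.           1.        ]] [ 0.26541495 -0.83050984  0.92143027] [ 0.91585425 -0.12821229  0.04994274 -0.37719799]
0.1 [0.25914872 0.56851672 0.23078517] [ 2.12254494e-01  9.77214291e-01 -4.81687972e-04 -1.67530396e-04]
```

View pics/top0.png

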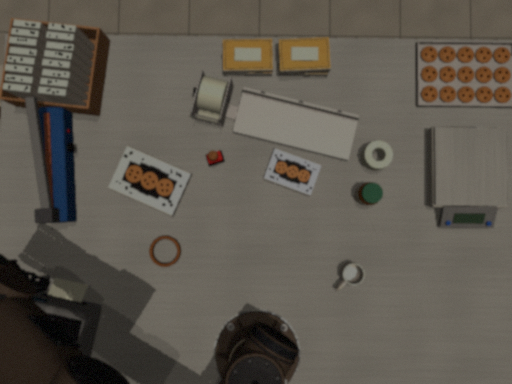

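View pics/side0.png

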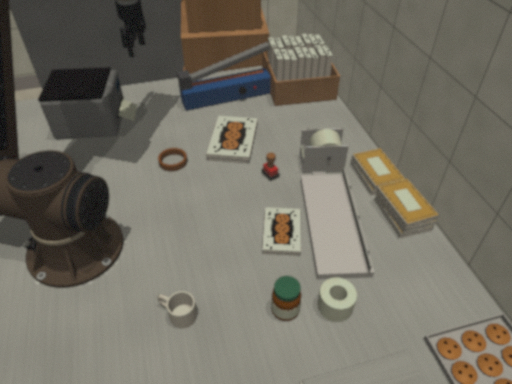

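The top view shows two look-alike tins: A at (150,181), about 70x45 px, and B at (293,171), about 50x33 px. B fits 150x100 mm at about 335 px/m and lies just before the white board (front edge from (234,132) to (350,159)). I'll measure both and confirm with a crop.

```bash
cat > h.py <<'E'
import numpy as np, cv2
from cell import manip
from scipy.spatial.transform import Rotation as R
def ray(c,uv):
    uv=np.atleast_2d(uv).astype(float)
    d=np.c_[uv,np.ones(len(uv))]@np.linalg.inv(c["intrinsics"]).T
    return d@rot(c).T
def rot(c):
    r=np.array(c["rotation"]); return r if r.shape==(3,3) else R.from_quat(r).as_matrix()
def onplane(c,uv,z):
    d=ray(c,uv); e=np.array(c["eye"]); return (e+d*((z-e[2])/d[:,2])[:,None])[:,:2]
def proj(c,P):
    p=(np.atleast_2d(P)-c["eye"])@rot(c); q=p@c["intrinsics"].T; return q[:,:2]/q[:,2:]
def rectify(c,z,x0,x1,y0,y1,s=2000):
    "image of plane z; col=(y1-y)*s,row=(x1-x)*s"
    w=[(x1,y1),(x1,y0),(x0,y0),(x0,y1)]
    src=proj(c,[(a,b,z) for a,b in w]).astype(np.float32)
    W,H=int((y1-y0)*s),int((x1-x0)*s)
    return cv2.warpPerspective(c["frame"],cv2.getPerspectiveTransform(src,np.float32([[0,0],[W,0],[W,H],[0,H]])),(W,H),flags=cv2.INTER_CUBIC)
E
python3 - <<'E'
from h import *
c=manip.read_camera("top")
f=c["frame"]; hsv=cv2.cvtColor(f,cv2.COLOR_BGR2HSV)
cv2.imwrite("pics/crop.png",cv2.resize(f[80:215,185:400],None,fx=3.7,fy=3.7,interpolation=cv2.INTER_CUBIC))
for th in (135,150,165,180):
    m=((hsv[...,2]>th)&(hsv[...,1]<70)).astype(np.uint8)
    for k in cv2.findContours(m,cv2.RETR_EXTERNAL,cv2.CHAIN_APPROX_NONE)[0]:
        a=cv2.contourArea(k)
        if 250<a<9000:
            p,s,an=cv2.minAreaRect(k); print(th,np.round(p),np.round(s,1),round(an,1),a)
E
```

```text
(no output)
```

View pics/crop.png

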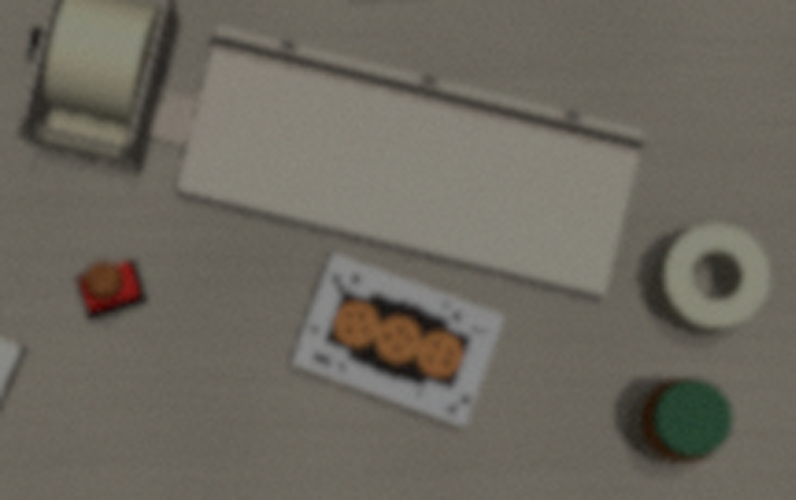

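The crop shows tin B (crop corners (333,253), (503,313), (466,427), (292,366)), lid up with an oval and three biscuits. The board's front edge runs (180,192) to (604,297). The red stamp is to the left, and the jar and white roll are to the right. Next I'll refine the corners with a brightness/colour mask.

```bash
python3 - <<'E'
from h import *
c=manip.read_camera("top"); f=c["frame"]
print(f[165,293],f[120,290],f[178,270],f[155,281],f[200,280],f[150,282])
def full(uv): return np.array(uv)/3.7+np.array([185,80])-0.36
g=cv2.cvtColor(f,cv2.COLOR_BGR2GRAY)
for th in (110,115,120,125):
    m=(cv2.GaussianBlur(g,(0,0),.7)>th).astype(np.uint8)
    m=cv2.morphologyEx(m,cv2.MORPH_OPEN,np.ones((3,3)))
    for k in cv2.findContours(m,cv2.RETR_EXTERNAL,cv2.CHAIN_APPROX_NONE)[0]:
        a=cv2.contourArea(k); p,s,an=cv2.minAreaRect(k)
        if a>600 and 100<p[0]<400 and 90<p[1]<220:
            z=.02 if p[1]>150 else .022
            b=onplane(c,cv2.boxPoints(cv2.minAreaRect(k)),z)
            print(th,np.round(p),np.round(b,3).tolist(),"mid",b.mean(0).round(4),[round(float(np.linalg.norm(b[i]-b[i-1])),3) for i in(1,2)])
F=full([(180,192),(604,297),(642,143),(212,40)]);print("board hand",onplane(c,F[:2],.022),onplane(c,F[2:],.048))
T=full([(333,253),(503,313),(466,427),(292,366)]);t=onplane(c,T,.02);print("tin hand",t,t.mean(0))
E
```

```text
[33 55 81] [122 132 136] [124 123 123] [97 97 98] [ 94 101 105] [102 111 113]
110 [293. 171.] [[0.521, -0.013], [0.615, -0.046], [0.564, -0.191], [0.47, -0.158]] mid [ 0.5424 -0.1018] [0.099, 0.153]
110 [149. 180.] [[0.487, 0.457], [0.617, 0.404], [0.533, 0.206], [0.404, 0.26]] mid [0.5103 0.3316] [0.141, 0.215]
110 [291. 125.] [[0.669, 0.108], [0.786, 0.082], [0.697, -0.298], [0.58, -0.27]] mid [ 0.683  -0.0944] [0.12, 0.391]
115 [149. 180.] [[0.487, 0.455], [0.616, 0.403], [0.533, 0.207], [0.405, 0.26]] mid [0.5105 0.3314] [0.139, 0.212]
115 [291. 125.] [[0.671, 0.107], [0.786, 0.08], [0.696, -0.296], [0.582, -0.268]] mid [ 0.6838 -0.0942] [0.118, 0.387]
120 [149. 180.] [[0.488, 0.453], [0.615, 0.402], [0.532, 0.209], [0.407, 0.261]] mid [0.5105 0.3314] [0.136, 0.21]
120 [294. 126.] [[0.666, 0.084], [0.779, 0.058], [0.695, -0.294], [0.583, -0.267]] mid [ 0.6809 -0.1049] [0.116, 0.362]
125 [295. 126.] [[0.667, 0.08], [0.777, 0.054], [0.694, -0.292], [0.585, -0.265]] mid [ 0.6807 -0.1056] [0.113, 0.356]
board hand [[ 0.66001214  0.07915844]
 [ 0.57844503 -0.2673018 ]] [[ 0.70010141 -0.29316866]
 [ 0.77950153  0.05380735]]
tin hand [[ 0.61180522 -0.0464622 ]
 [ 0.5644699  -0.1854626 ]
 [ 0.47113005 -0.15604475]
 [ 0.51882362 -0.01429463]] [ 0.5415572  -0.10056604]
```

Tin B measures 99x153 mm, so it is the smaller tin. A measures 140x212 mm, so it is the wrong one. The board edge is about 356 mm (360 given), with its front middle at about (0.619,-0.094) and yaw -0.231. The tin's middle is at about (0.542,-0.101) with yaw about -0.335, roughly 25 mm before the board. Next I move behind it with the fingers open and parallel to the board.

```bash
python3 -m pendant '[{"delta_pos":[0.015,-0.05,0],"spin":2.3},{"delta_pos":[0.015,-0.05,0],"spin":2.3},{"delta_pos":[0.015,-0.05,0],"spin":2.3},{"delta_pos":[0.015,-0.05,0],"spin":2.3},{"delta_pos":[0.015,-0.05,0],"spin":2.1}]' 0
python3 -m pendant '[{"delta_pos":[0.015,-0.05,0],"spin":0},{"delta_pos":[0.015,-0.05,0],"spin":0},{"delta_pos":[0.015,-0.05,0],"spin":0},{"delta_pos":[0.015,-0.05,0],"spin":0},{"delta_pos":[0.015,-0.05,0],"spin":0}]'
python3 -m pendant '[{"delta_pos":[0.015,-0.05,0],"spin":0},{"delta_pos":[0.015,-0.05,0],"spin":0},{"delta_pos":[0.015,-0.05,0],"spin":0},{"delta_pos":[0,0,-0.04],"spin":0},{"delta_pos":[0,0,-0.04],"spin":0}]'
python3 -m pendant '[{"delta_pos":[0,0,-0.04],"spin":0},{"delta_pos":[0,0,0],"spin":0},{"delta_pos":[0,0,0],"spin":0}]'
```

```text
clock: 0.7
ee_pos: [0.3312, 0.3274, 0.2313]
eef_rot: [0.114, 0.993, 0.0, 0.0]
wrist_force: [0.8, 0.5, -0.3]
grip_width: 0.996
gripper_force: 0.0
clock: 1.2
ee_pos: [0.4031, 0.0878, 0.2315]
eef_rot: [0.115, 0.993, 0.0, 0.0]
wrist_force: [0.5, 0.6, 0.7]
grip_width: 1.005
gripper_force: 0.0
clock: 1.7
ee_pos: [0.4466, -0.0556, 0.1508]
eef_rot: [0.117, 0.993, -0.0, 0.001]
wrist_force: [0.8, -0.5, -0.3]
grip_width: 0.998
gripper_force: 0.0
clock: 2.0
ee_pos: [0.4462, -0.0539, 0.1118]
eef_rot: [0.115, 0.993, 0.0, -0.001]
wrist_force: [0.6, 0.2, 0.7]
grip_width: 0.998
gripper_force: 0.0
```

```bash
python3 -m pendant '[{"delta_pos":[0,-0.025,-0.03],"spin":0},{"delta_pos":[0,0,-0.03],"spin":0},{"delta_pos":[0,0,-0.03],"spin":0},{"delta_pos":[0,0,0],"spin":0}]'
python3 -m pendant '[{"delta_pos":[0,0,-0.010],"spin":0},{"delta_pos":[0,0,-0.01],"spin":0},{"delta_pos":[0,0,0],"spin":0}]'
python3 - <<'E'
from h import *
for n in("top","side"):
    c=manip.read_camera(n); 
    if n=="top": im=c["frame"][90:230,220:400]
    else: im=c["frame"][150:300,190:390]
    cv2.imwrite(f"pics/{n}1.png",cv2.resize(im,None,fx=4,fy=4,interpolation=cv2.INTER_CUBIC)[:600,:800])
E
```

```text
clock: 2.4
ee_pos: [0.4461, -0.0789, 0.0209]
eef_rot: [0.115, 0.993, 0.0, -0.001]
wrist_force: [-0.1, -0.3, 0.0]
grip_width: 0.999
gripper_force: 0.0
clock: 2.7
ee_pos: [0.4463, -0.0789, 0.0015]
eef_rot: [0.115, 0.993, -0.0, 0.0]
wrist_force: [-0.0, -1.0, -0.6]
grip_width: 0.997
gripper_force: 0.0
```

View pics/side1.png

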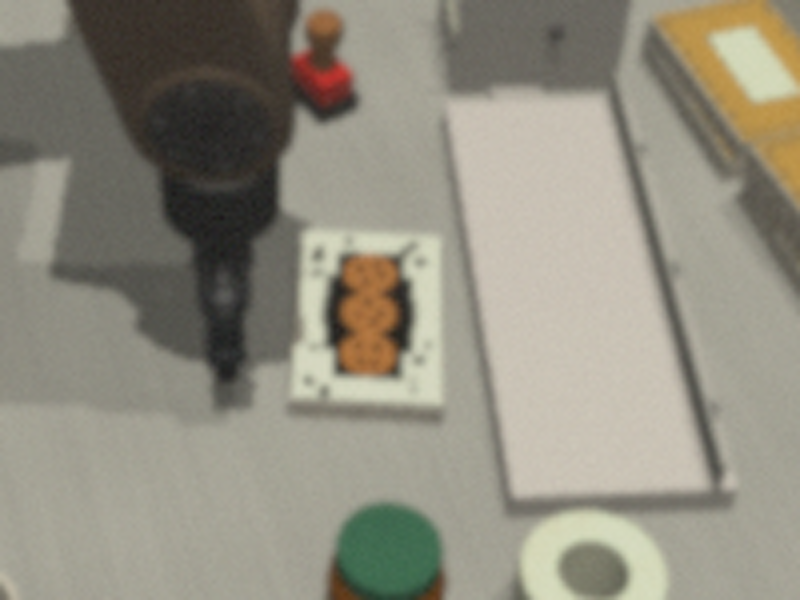

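The side crop shows the arm behind the tin with the near fingertip at (228,370), just above the bench. The tin is between it and the board, and all other things are clear. Next I push along the board's x, (0.973,-0.229).

```bash
python3 -m pendant '[{"delta_pos":[0.0097,-0.0023,0],"spin":0},{"delta_pos":[0.0097,-0.0023,0],"spin":0},{"delta_pos":[0.0097,-0.0023,0],"spin":0}]'
python3 -m pendant '[{"delta_pos":[0.0058,-0.0014,0],"spin":0},{"delta_pos":[0.0058,-0.0014,0],"spin":0},{"delta_pos":[0,0,0],"spin":0}]'
python3 -m pendant '[{"delta_pos":[0.0058,-0.0014,0],"spin":0},{"delta_pos":[0.0058,-0.0014,0],"spin":0},{"delta_pos":[0,0,0],"spin":0}]'
```

```text
clock: 3.1
ee_pos: [0.4765, -0.0861, 0.0017]
eef_rot: [0.115, 0.993, -0.0, 0.001]
wrist_force: [0.3, -0.6, 1.0]
grip_width: 1.002
gripper_force: 0.0
clock: 3.4
ee_pos: [0.4875, -0.0888, 0.0013]
eef_rot: [0.115, 0.993, -0.0, 0.0]
wrist_force: [-0.1, -0.2, -0.0]
grip_width: 1.002
gripper_force: 0.0
clock: 3.7
ee_pos: [0.4993, -0.0916, 0.0013]
eef_rot: [0.115, 0.993, -0.0, 0.001]
wrist_force: [0.4, 0.4, 0.8]
grip_width: 1.0
gripper_force: 0.0
```

```bash
for i in 1 ; do
python3 -m pendant '[{"delta_pos":[0.0029,-0.0007,0],"spin":0},{"delta_pos":[0.0029,-0.0007,0],"spin":0},{"delta_pos":[0,0,0],"spin":0}]'
done
python3 - <<'E'
from h import *
for n in("top","side"):
    c=manip.read_camera(n); 
    if n=="top": im=c["frame"][90:230,220:400]
    else: im=c["frame"][150:300,190:390]
    cv2.imwrite(f"pics/{n}2.png",cv2.resize(im,None,fx=4,fy=4,interpolation=cv2.INTER_CUBIC)[:600,:800])
E
```

```text
clock: 4.0
ee_pos: [0.5046, -0.0929, 0.0013]
eef_rot: [0.115, 0.993, 0.0, 0.0]
wrist_force: [0.1, 0.1, 0.4]
grip_width: 1.003
gripper_force: 0.0
```

View pics/side2.png

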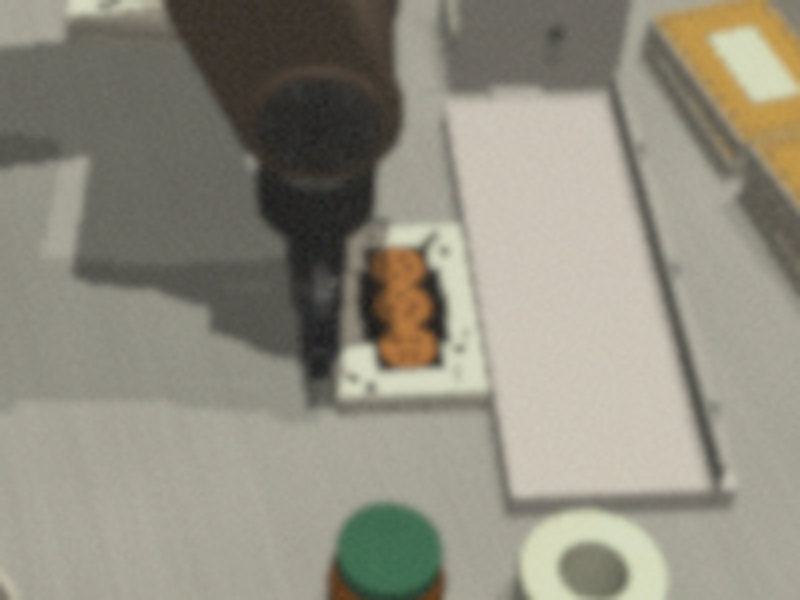

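The side crop shows the tin almost against the board (right edge at (488,390), board edge at (490,400)) and now nearly square. The fingertip is at (320,370) at the tin's near side. I continue in 2 mm steps until there is a force.

```bash
python3 -m pendant '[{"delta_pos":[0.0019,-0.0005,0],"spin":0},{"delta_pos":[0,0,0],"spin":0}]' | grep -E "ee_pos|wrist"
python3 -m pendant '[{"delta_pos":[0.0019,-0.0005,0],"spin":0},{"delta_pos":[0,0,0],"spin":0}]' | grep -E "ee_pos|wrist"
python3 -m pendant '[{"delta_pos":[0.0019,-0.0005,0],"spin":0},{"delta_pos":[0,0,0],"spin":0}]' | grep -E "ee_pos|wrist"
```

```text
ee_pos: [0.506, -0.0932, 0.0013]
wrist_force: [-0.4, 0.8, 0.6]
ee_pos: [0.5064, -0.0932, 0.0012]
wrist_force: [-7.2, 2.2, 4.8]
ee_pos: [0.5065, -0.0932, 0.0011]
wrist_force: [-15.4, 4.5, 10.2]
```

Contact: the tin is pinned (16 N, TCP at board x -0.110, so the finger front is at -0.100 as expected). Next comes the lifting arc, with friction carrying the near side up.

```bash
python3 -m pendant '[{"delta_pos":[0,0,0.0025],"spin":0},{"delta_pos":[0,0,0.0025],"spin":0}]' | grep -E "ee_pos|wrist"
python3 -m pendant '[{"delta_pos":[0,0,0.0025],"spin":0},{"delta_pos":[0,0,0.0025],"spin":0},{"delta_pos":[0,0,0],"spin":0}]' | grep -E "ee_pos|wrist"
python3 - <<'E'
from h import *
c=manip.read_camera("side"); im=c["frame"][150:300,190:390]
cv2.imwrite(f"pics/side3.png",cv2.resize(im,None,fx=4,fy=4,interpolation=cv2.INTER_CUBIC))
E
```

```text
ee_pos: [0.5068, -0.0933, 0.0057]
wrist_force: [-10.3, 2.9, -0.8]
ee_pos: [0.5072, -0.0934, 0.0109]
wrist_force: [-10.7, 1.9, 0.4]
```

View pics/side3.png

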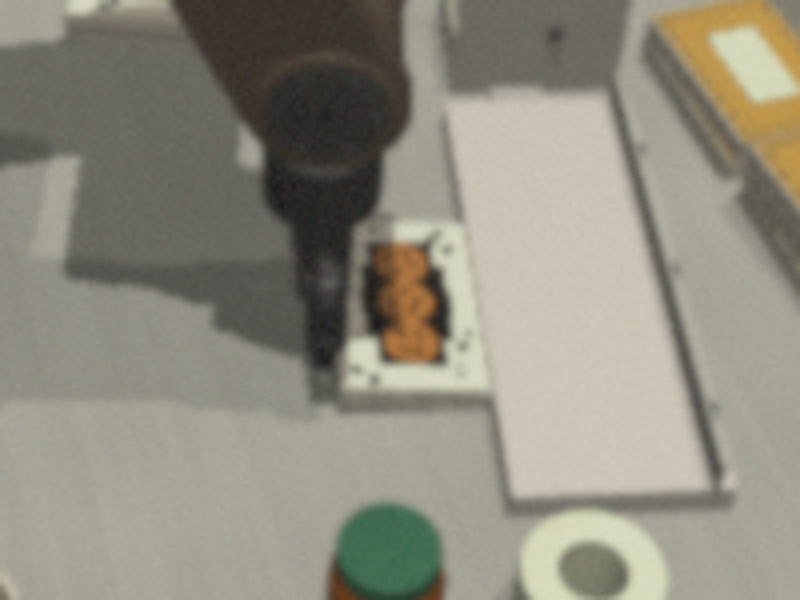

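The side crop shows the tin's near corner at (343,388), up about 10 crop pixels from before, so it is tilting with the finger at 11 N. I continue the arc.

```bash
python3 -m pendant '[{"delta_pos":[0.0003,-0.0001,0.0045],"spin":0},{"delta_pos":[0.0004,-0.0001,0.0045],"spin":0},{"delta_pos":[0.0008,-0.0002,0.0045],"spin":0},{"delta_pos":[0.0008,-0.0002,0.0045],"spin":0}]' | grep -E "ee_pos|wrist"
python3 -m pendant '[{"delta_pos":[0.0013,-0.0003,0.0043],"spin":0},{"delta_pos":[0.0013,-0.0003,0.0042],"spin":0},{"delta_pos":[0,0,0],"spin":0}]' | grep -E "ee_pos|wrist"
python3 - <<'E'
from h import *
c=manip.read_camera("side"); im=c["frame"][150:300,190:390]
cv2.imwrite(f"pics/side4.png",cv2.resize(im,None,fx=4,fy=4,interpolation=cv2.INTER_CUBIC))
E
```

```text
ee_pos: [0.5107, -0.0944, 0.0291]
wrist_force: [-4.8, 2.1, 0.3]
ee_pos: [0.5141, -0.0952, 0.0381]
wrist_force: [-5.7, 1.3, 3.0]
```

View pics/side4.png

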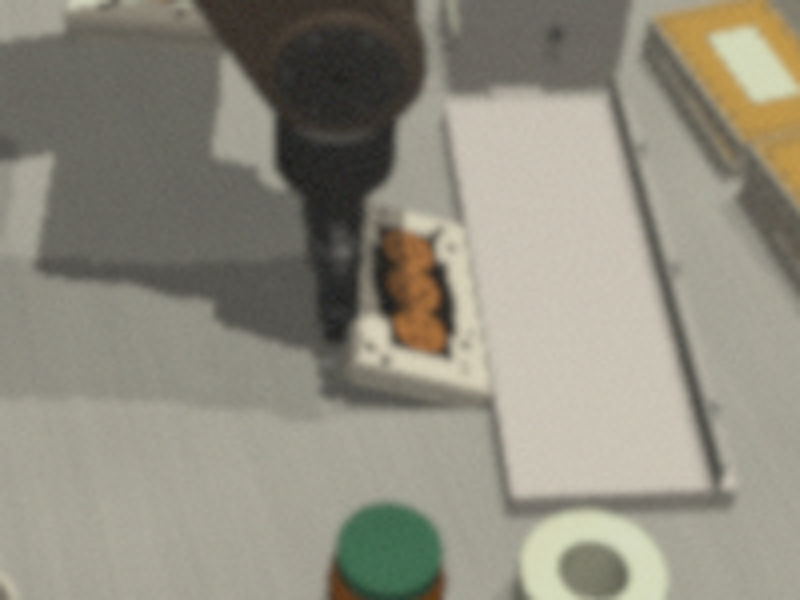

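The side crop shows the tin tilted about 0.35-0.4 rad. Its far side is at the board edge (490,400) and its near edge rides on the finger at (345,350). I continue with slightly more preload.

```bash
python3 -m pendant '[{"delta_pos":[0.0024,-0.0006,0.0041],"spin":0},{"delta_pos":[0.0024,-0.0006,0.0040],"spin":0}]' | grep -E "ee_pos|wrist"
python3 -m pendant '[{"delta_pos":[0.0024,-0.0006,0.0037],"spin":0},{"delta_pos":[0.0024,-0.0006,0.0036],"spin":0}]' | grep -E "ee_pos|wrist"
python3 -m pendant '[{"delta_pos":[0.0026,-0.0006,0.0034],"spin":0},{"delta_pos":[0.0028,-0.0006,0.0033],"spin":0}]' | grep -E "ee_pos|wrist"
```

```text
ee_pos: [0.518, -0.0962, 0.0457]
wrist_force: [-9.1, 2.2, 3.5]
ee_pos: [0.5228, -0.0974, 0.0532]
wrist_force: [-8.0, 2.6, 5.1]
ee_pos: [0.5284, -0.0987, 0.06]
wrist_force: [-8.7, 0.9, 6.2]
```

```bash
python3 -m pendant '[{"delta_pos":[0.0030,-0.0007,0.0031],"spin":0},{"delta_pos":[0.0030,-0.0007,0.0030],"spin":0}]' | grep -E "ee_pos|wrist"
python3 -m pendant '[{"delta_pos":[0.0033,-0.0008,0.0028],"spin":0},{"delta_pos":[0.0033,-0.0008,0.0026],"spin":0}]' | grep -E "ee_pos|wrist"
python3 -m pendant '[{"delta_pos":[0.0036,-0.0008,0.0023],"spin":0},{"delta_pos":[0.0036,-0.0008,0.0022],"spin":0}]' | grep -E "ee_pos|wrist"
python3 -m pendant '[{"delta_pos":[0.0038,-0.0009,0.0019],"spin":0},{"delta_pos":[0.0038,-0.0009,0.0017],"spin":0}]' | grep -E "ee_pos|wrist"
python3 - <<'E'
from h import *
c=manip.read_camera("side"); im=c["frame"][150:300,190:390]
cv2.imwrite(f"pics/side5.png",cv2.resize(im,None,fx=4,fy=4,interpolation=cv2.INTER_CUBIC))
E
```

```text
ee_pos: [0.5346, -0.1001, 0.0663]
wrist_force: [-7.1, 1.4, 6.5]
ee_pos: [0.5416, -0.1018, 0.0718]
wrist_force: [-7.0, 1.9, 7.3]
ee_pos: [0.549, -0.1035, 0.0765]
wrist_force: [-7.7, 2.2, 9.1]
ee_pos: [0.557, -0.1054, 0.0804]
wrist_force: [-6.6, 0.6, 11.1]
```

View pics/side5.png

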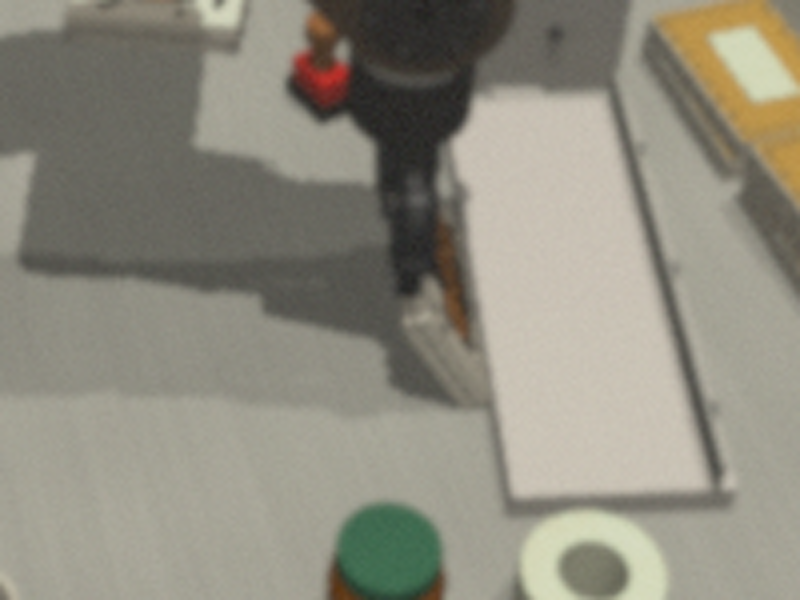

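The side crop shows the tin leaning at about 1.1 rad. The finger is on its top edge at (410,290) and its foot is in the corner at the board (480,400). I bring it to nearly upright.

```bash
python3 -m pendant '[{"delta_pos":[0.0042,-0.0010,0.0015],"spin":0},{"delta_pos":[0.0042,-0.0010,0.0014],"spin":0}]' | grep -E "ee_pos|wrist"
python3 -m pendant '[{"delta_pos":[0.0043,-0.0010,0.0011],"spin":0},{"delta_pos":[0.0043,-0.0010,0.0010],"spin":0}]' | grep -E "ee_pos|wrist"
python3 -m pendant '[{"delta_pos":[0.0045,-0.0010,0.0008],"spin":0},{"delta_pos":[0.0045,-0.0010,0.0007],"spin":0}]' | grep -E "ee_pos|wrist"
python3 -m pendant '[{"delta_pos":[0.0045,-0.0010,0.0005],"spin":0},{"delta_pos":[0.0025,-0.0005,0.001],"spin":0}]' | grep -E "ee_pos|wrist"
```

```text
ee_pos: [0.5658, -0.1075, 0.0835]
wrist_force: [-4.7, 1.3, 11.9]
ee_pos: [0.575, -0.1097, 0.0857]
wrist_force: [-2.1, 1.4, 10.3]
ee_pos: [0.5841, -0.1118, 0.087]
wrist_force: [-0.5, -0.7, 5.1]
ee_pos: [0.5908, -0.1132, 0.0877]
wrist_force: [-0.1, -0.1, 0.2]
```

```bash
python3 -m pendant '[{"delta_pos":[0,0,0.01],"spin":0},{"delta_pos":[0,0,0.02],"spin":0},{"delta_pos":[-0.03,0.007,0.0],"spin":0},{"delta_pos":[-0.03,0.007,0],"spin":0},{"delta_pos":[0,0,0],"spin":0}]' | grep -E "clock|ee_pos|wrist"
python3 - <<'E'
from h import *
a=[]
for n in("top","side"):
    c=manip.read_camera(n); im=c["frame"][90:230,220:380] if n=="top" else c["frame"][150:290,230:390]
    a.append(cv2.resize(im,(400,350),interpolation=cv2.INTER_CUBIC))
cv2.imwrite(f"pics/both6.png",np.hstack(a))
E
```

```text
clock: 8.75
ee_pos: [0.527, -0.098, 0.1181]
wrist_force: [-0.0, 0.3, 0.2]
```

View pics/both6.png

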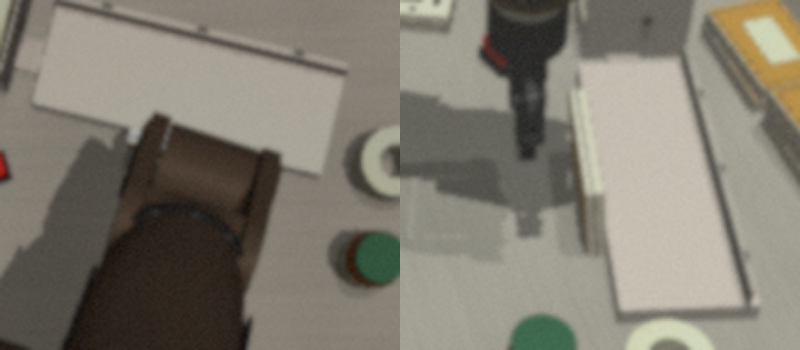

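Left (top) shows nothing else disturbed. Right (side) shows the tin standing upright on its long side against the board's front face at (590,90)-(598,250), with the gripper free behind it at (530,150). I lower to a tip height of about 70 mm and push it over the edge.

```bash
python3 -m pendant '[{"delta_pos":[0,0,-0.03],"spin":0},{"delta_pos":[0,0,-0.03],"spin":0},{"delta_pos":[0.02,-0.0047,0],"spin":0},{"delta_pos":[0.02,-0.0047,0],"spin":0},{"delta_pos":[0.01,-0.0023,0],"spin":0}]' | grep -E "ee_pos|wrist"
python3 -m pendant '[{"delta_pos":[0.005,-0.0012,0],"spin":0},{"delta_pos":[0.005,-0.0012,0],"spin":0},{"delta_pos":[0.005,-0.0012,0],"spin":0}]' | grep -E "ee_pos|wrist"
python3 -m pendant '[{"delta_pos":[0.005,-0.0012,0],"spin":0},{"delta_pos":[0.005,-0.0012,0],"spin":0},{"delta_pos":[0.005,-0.0012,0],"spin":0}]' | grep -E "ee_pos|wrist"
```

```text
ee_pos: [0.5823, -0.1113, 0.0573]
wrist_force: [-0.0, 0.2, 0.0]
ee_pos: [0.5951, -0.1142, 0.0577]
wrist_force: [-1.5, -0.3, 0.6]
ee_pos: [0.6106, -0.118, 0.0576]
wrist_force: [0.2, 0.6, -0.0]
```

```bash
python3 -m pendant '[{"delta_pos":[0.005,-0.0012,0],"spin":0},{"delta_pos":[0.005,-0.0012,0],"spin":0},{"delta_pos":[0.005,-0.0012,0],"spin":0}]' | grep -E "ee_pos|wrist"
python3 - <<'E'
from h import *
c=manip.read_camera("side"); f=c["frame"]
cv2.imwrite("pics/s7.png",f)
hsv=cv2.cvtColor(f,cv2.COLOR_BGR2HSV)
# gold / non-board fraction over board-top region above
for P in [(.03,-.08),(.06,-.08),(.03,.03),(.06,.03),(.06,-.025),(.09,-.025)]:
    w=np.array([.619,-.094])+P[0]*np.array([.973,-.229])+P[1]*np.array([.229,.973])
    u=proj(c,[*w,.03])[0].astype(int); print(P,u,f[u[1],u[0]],hsv[u[1],u[0]])
E
```

```text
ee_pos: [0.6255, -0.1216, 0.0575]
wrist_force: [0.1, 0.2, 0.1]
(0.03, -0.08) [323 240] [112 132 140] [ 21  51 140]
(0.06, -0.08) [334 239] [185 199 206] [ 20  26 206]
(0.03, 0.03) [317 209] [47 48 50] [10 15 50]
(0.06, 0.03) [327 209] [60 63 64] [23 16 64]
(0.06, -0.025) [331 224] [118 125 130] [ 18  24 130]
(0.09, -0.025) [342 223] [185 199 205] [ 21  25 205]
```

```bash
python3 -m pendant '[{"delta_pos":[0,0,0.03],"spin":0},{"delta_pos":[-0.04,0.0094,0],"spin":0},{"delta_pos":[-0.04,0.0094,0],"spin":0},{"delta_pos":[-0.04,0.0094,0],"spin":0},{"delta_pos":[0,0,0],"spin":0}]' | grep -E "clock|ee_pos|wrist"
python3 - <<'E'
from h import *
a=[]
for n in("top","side"):
    c=manip.read_camera(n); cv2.imwrite(f"pics/{n}8raw.png",c["frame"]);im=c["frame"][90:230,220:380] if n=="top" else c["frame"][150:290,230:390]
    a.append(cv2.resize(im,(400,350),interpolation=cv2.INTER_CUBIC))
cv2.imwrite(f"pics/both8.png",np.hstack(a))
E
```

```text
clock: 10.8
ee_pos: [0.5005, -0.0918, 0.0876]
wrist_force: [0.2, 0.6, 0.8]
```

View pics/both8.png

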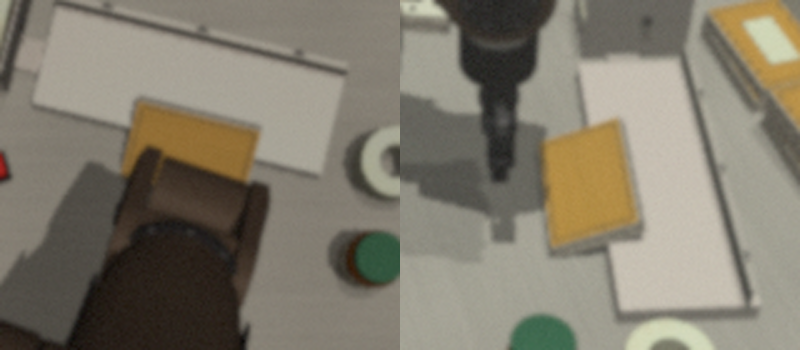

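The tin lies base up (gold) half over the board's edge. In the side half its corners are (620,120), (638,235), (550,250) and (542,142). In the top half they are (135,100), (258,128), (123,175). Triangulating will show whether it is flat or leaning.

```bash
cat >> h.py <<'E'
def tri(ct,u,cs,v):
    A=[];b=[]
    for c,p in((ct,u),(cs,v)):
        d=ray(c,p)[0]; d/=np.linalg.norm(d); M=np.eye(3)-np.outer(d,d); A.append(M); b.append(M@np.array(c["eye"]))
    return np.linalg.lstsq(np.vstack(A),np.hstack(b),rcond=None)[0]
def toboard(p):
    p=np.array(p,float); q=p[...,:2]-[.619,-.094]
    return np.r_[q@[.973,-.229],q@[.229,.973],p[2:]]
def gold(n):
    c=manip.read_camera(n); h=cv2.cvtColor(c["frame"],cv2.COLOR_BGR2HSV)
    m=cv2.inRange(h,(12,110,60),(28,255,255))
    ks=[k for k in cv2.findContours(m,cv2.RETR_EXTERNAL,cv2.CHAIN_APPROX_NONE)[0] if cv2.contourArea(k)>150]
    return c,ks
E
python3 - <<'E'
from h import *
ct,kt=gold("top"); cs,ks=gold("side")
f=lambda p:np.array(p)/2.5+[220,90]
g=lambda p:(np.array(p)-[400,0])/2.5+[230,150]
for a,b in(((135,100),(620,120)),((258,128),(638,235)),((123,175),(542,142))):
    print(toboard(tri(ct,f(a),cs,g(b))).round(4))
for n,K in(("t",kt),("s",ks)):
  for k in K:
    r=cv2.minAreaRect(k); print(n,cv2.contourArea(k),cv2.boxPoints(r).round(0).tolist())
E
```

```text
[0.0328 0.0589 0.0459]
[ 0.0347 -0.0919  0.0299]
[-0.0546  0.0516  0.0224]
t 744.5 [[122.0, 179.0], [131.0, 161.0], [175.0, 182.0], [167.0, 199.0]]
t 919.5 [[268.0, 159.0], [275.0, 130.0], [323.0, 143.0], [316.0, 171.0]]
t 545.0 [[458.0, 87.0], [510.0, 87.0], [510.0, 102.0], [458.0, 102.0]]
t 177.5 [[440.0, 86.0], [455.0, 86.0], [455.0, 101.0], [440.0, 101.0]]
t 177.0 [[419.0, 94.0], [429.0, 83.0], [440.0, 94.0], [429.0, 104.0]]
t 176.5 [[494.0, 67.0], [509.0, 67.0], [509.0, 82.0], [494.0, 82.0]]
t 178.0 [[473.0, 72.0], [486.0, 64.0], [494.0, 76.0], [481.0, 85.0]]
t 174.5 [[458.0, 67.0], [473.0, 67.0], [473.0, 81.0], [458.0, 81.0]]
t 174.5 [[440.0, 67.0], [455.0, 67.0], [455.0, 81.0], [440.0, 81.0]]
t 174.0 [[419.0, 74.0], [429.0, 63.0], [440.0, 74.0], [429.0, 84.0]]
t 354.0 [[475.0, 47.0], [509.0, 47.0], [509.0, 62.0], [475.0, 62.0]]
t 534.0 [[421.0, 47.0], [473.0, 47.0], [473.0, 61.0], [421.0, 61.0]]
t 1409.0 [[223.0, 39.0], [272.0, 39.0], [272.0, 69.0], [223.0, 69.0]]
t 1475.0 [[278.0, 39.0], [328.0, 37.0], [330.0, 68.0], [279.0, 70.0]]
t 484.0 [[38.0, 103.0], [54.0, 19.0], [105.0
[... 196 characters left out ...]
460.0, 338.0], [460.0, 358.0], [437.0, 358.0]]
s 339.5 [[458.0, 343.0], [466.0, 327.0], [489.0, 338.0], [481.0, 354.0]]
s 326.5 [[483.0, 331.0], [495.0, 319.0], [512.0, 336.0], [501.0, 348.0]]
s 182.5 [[272.0, 308.0], [273.0, 293.0], [300.0, 295.0], [298.0, 310.0]]
s 1289.0 [[283.0, 205.0], [316.0, 198.0], [325.0, 241.0], [291.0, 247.0]]
s 2164.5 [[353.0, 156.0], [375.0, 138.0], [437.0, 214.0], [415.0, 231.0]]
s 438.0 [[159.0, 149.0], [185.0, 149.0], [185.0, 170.0], [159.0, 170.0]]
s 181.5 [[222.0, 131.0], [238.0, 131.0], [238.0, 148.0], [222.0, 148.0]]
s 1073.5 [[242.0, 90.0], [252.0, 49.0], [341.0, 70.0], [331.0, 111.0]]
s 1594.5 [[215.0, 0.0], [252.0, -16.0], [274.0, 36.0], [237.0, 52.0]]
```

The tin leans base up, its far edge at board x of about 0.034 (z about 0.043) and its near edge on the bench at about -0.058. It is square to the board. I push the near side low until its middle is past the edge and it levels.

```bash
python3 -m pendant '[{"delta_pos":[0,0,-0.04],"spin":0},{"delta_pos":[0,0,-0.03],"spin":0},{"delta_pos":[0,0,-0.0165],"spin":0},{"delta_pos":[0.0146,-0.0034,0],"spin":0},{"delta_pos":[0.0146,-0.0034,0],"spin":0}]' | grep -E "ee_pos|wrist"
python3 -m pendant '[{"delta_pos":[0.0058,-0.0014,0],"spin":0},{"delta_pos":[0.0058,-0.0014,0],"spin":0},{"delta_pos":[0.0049,-0.0011,0],"spin":0}]' | grep -E "ee_pos|wrist"
python3 -m pendant '[{"delta_pos":[0.0049,-0.0011,0],"spin":0},{"delta_pos":[0.0049,-0.0011,0],"spin":0}]' | grep -E "ee_pos|wrist"
python3 -m pendant '[{"delta_pos":[0.0049,-0.0011,0],"spin":0},{"delta_pos":[0.0049,-0.0011,0],"spin":0}]' | grep -E "ee_pos|wrist"
```

```text
ee_pos: [0.5353, -0.1003, -0.0001]
wrist_force: [-0.8, 1.2, -0.7]
ee_pos: [0.5508, -0.1039, 0.0008]
wrist_force: [-1.6, 0.4, -0.2]
ee_pos: [0.5606, -0.1061, 0.001]
wrist_force: [-2.4, 0.8, 0.9]
ee_pos: [0.5705, -0.1083, 0.001]
wrist_force: [-3.1, 0.9, 0.8]
```

```bash
python3 -m pendant '[{"delta_pos":[0.0049,-0.0011,0],"spin":0},{"delta_pos":[0.0049,-0.0011,0],"spin":0},{"delta_pos":[0,0,0],"spin":0}]' | grep -E "ee_pos|wrist"
python3 - <<'E'
from h import *
ct,kt=gold("top"); cs,ks=gold("side")
for n,K in(("t",kt),("s",ks)):
  for k in K:
    r=cv2.minAreaRect(k)
    if 255<r[0][0]<345 and (100<r[0][1]<200 if n=="t" else 180<r[0][1]<260):
      c=ct if n=="t" else cs; b=cv2.boxPoints(r); print(n,b.round(1).tolist())
      print([toboard(p).round(3).tolist() for p in onplane(c,b,.042)])
E
```

```text
ee_pos: [0.5806, -0.1107, 0.0009]
wrist_force: [-2.8, 0.9, -0.8]
s [[303.70001220703125, 243.8000030517578], [308.8999938964844, 198.3000030517578], [323.8999938964844, 200.0], [318.6000061035156, 245.60000610351562]]
[[-0.024, -0.098], [0.011, 0.063], [0.052, 0.054], [0.013, -0.106]]
```

The gold patch has narrowed, so the near edge stayed on the bench and the tin is steepening instead of sliding up. I back off, let it settle, and measure. Then I push forward and up together, so the friction carries the near edge over the board edge.

```bash
python3 -m pendant '[{"delta_pos":[-0.0146,0.0034,0],"spin":0},{"delta_pos":[-0.0146,0.0034,0],"spin":0},{"delta_pos":[-0.0243,0.0057,0],"spin":0},{"delta_pos":[-0.0243,0.0057,0],"spin":0},{"delta_pos":[-0.0243,0.0057,0.0],"spin":0}]' | grep -E "clock|ee_pos|wrist"
python3 - <<'E'
from h import *
ct,kt=gold("top"); cs,ks=gold("side")
for n,K in(("t",kt),("s",ks)):
  for k in K:
    r=cv2.minAreaRect(k)
    if 255<r[0][0]<345 and (100<r[0][1]<200 if n=="t" else 180<r[0][1]<260):
      p=cv2.approxPolyDP(k,3,True)[:,0]; print(n,cv2.contourArea(k),p.tolist(),cv2.boxPoints(r).round(1).tolist())
f=cs["frame"]; h=cv2.cvtColor(f,cv2.COLOR_BGR2HSV)
for y in range(186,262,3):
    print(y,"".join("G" if 10<=h[y,x,0]<=30 and h[y,x,1]>110 and h[y,x,2]>60 else "d" if h[y,x,2]<70 else "W" if h[y,x,2]>170 else "." for x in range(270,350)))
E
```

```text
clock: 13.1
ee_pos: [0.4781, -0.0867, 0.0014]
wrist_force: [-0.6, 0.2, 0.1]
t 1424.5 [[275, 132], [268, 160], [315, 171], [321, 143]] [[267.0, 161.39999389648438], [274.20001220703125, 131.3000030517578], [322.8999938964844, 143.0], [315.70001220703125, 173.10000610351562]]
s 1288.0 [[315, 199], [285, 208], [290, 247], [323, 237]] [[281.70001220703125, 205.3000030517578], [315.5, 198.5], [323.8999938964844, 240.39999389648438], [290.0, 247.1999969482422]]
186 ddd..............................WWWWWWWWWWWWWWWWWWWWWWWWWWWWWWWWWWWWWWWWWW.....
189 d.................................WWWWWWWWWWWWWWWWWWWWWWWWWWWWWWWWWWWWWWWWW.....
192 d.................................WWWWWWWWWWWWWWWWWWWWWWWWWWWWWWWWWWWWWWWWWW....
195 d..................................WWWWWWWWWWWWWWWWWWWWWWWWWWWWWWWWWWWWWWWWWW...
198 ...................................WWWWWWWWWWWWWWWWWWWWWWWWWWWWWWWWWWWWWWWWWWW..
201 ..................................GGGGGGGGGGGG...WWWWWWWWWWWWWWWWWWWWWWWWWWWWW..
204 .......................W.GGGGGGGGGGGGGGGGGGGGGG...WWWWWWWWWWWWWWWWWWWWWWWWWWWWW.
207 ................GGGGGGGGGGGGGGGGGGGGGGGGG
[... 869 characters left out ...]
WWWWWWWWWWWWWWWWWWWW
240 .........W.........GGGGGGGGGGGGGGGGGGGGGGGGGGGG..........WWWWWWWWWWWWWWWWWWWWWWW
243 .............WW.....GGGGGGGGGGGGGGGG.....................WWWWWWWWWWWWWWWWWWWWWWW
246 .......W............GGGGGG...........................WWWWWWWWWWWWWWWWWWWWWWWWWWW
249 ............................................WWWWWWWWWWWWWWWWWWWWWWWWWWWWWWWWWWWW
252 .........W..................................WWWWWWWWWWWWWWWWWWWWWWWWWWWWWWWWWWWW
255 ................W............................WWWWWWWWWWWWWWWWWWWWWWWWWWWWWWWWWWW
258 ..............................................WWWWWWWWWWWWWWWWWWWWWWWWWWWWWWWWWW
261 ..............................................WWWWWWWWWWWWWWWWWWWWWWWWWWWWWWWWWW
```

```bash
python3 - <<'E'
from h import *
ct=manip.read_camera("top");cs=manip.read_camera("side")
for a,b in(((275,131.5),(316,199.5)),((322,143),(324,238.5)),((315.5,171.5),(290.5,248)),((268,160.5),(285.5,206.5))):
    print(toboard(tri(ct,a,cs,b)).round(4))
E
```

```text
[0.0281 0.055  0.0443]
[ 0.0277 -0.0885  0.048 ]
[-0.0564 -0.0919  0.0187]
[-0.0573  0.0548  0.0205]
```

The tin has settled again: tilt about 0.35 rad, near upper edge at board x of about -0.06. I lower the tips a little, make contact, and then push forward and up.

```bash
python3 -m pendant '[{"delta_pos":[0.0195,-0.0046,-0.002],"spin":0},{"delta_pos":[0.0195,-0.0046,-0.002],"spin":0},{"delta_pos":[0.0195,-0.0046,0],"spin":0},{"delta_pos":[0.0058,-0.0014,0],"spin":0},{"delta_pos":[0,0,0],"spin":0}]' | grep -E "ee_pos|wrist"
python3 -m pendant '[{"delta_pos":[0.0049,-0.0012,0],"spin":0},{"delta_pos":[0.0049,-0.0012,0.003],"spin":0},{"delta_pos":[0.0049,-0.0012,0.003],"spin":0},{"delta_pos":[0,0,0],"spin":0}]' | grep -E "ee_pos|wrist"
python3 -m pendant '[{"delta_pos":[0.0049,-0.0012,0.003],"spin":0},{"delta_pos":[0.0049,-0.0012,0.003],"spin":0},{"delta_pos":[0.0049,-0.0012,0.003],"spin":0},{"delta_pos":[0,0,0],"spin":0}]' | grep -E "clock|ee_pos|wrist"
cat > tin.py <<'E'
from h import *
def area():
    for n in("top","side"):
        c,K=gold(n)
        for k in K:
            r=cv2.minAreaRect(k)
            if 255<r[0][0]<355 and (100<r[0][1]<200 if n=="top" else 180<r[0][1]<260):
                p=cv2.approxPolyDP(k,3,True)[:,0]
                print(n,cv2.contourArea(k),p.tolist(),[toboard(q).round(3).tolist() for q in onplane(c,p,.042)])
area()
E
python3 tin.py
```

```text
ee_pos: [0.5433, -0.1021, -0.0031]
wrist_force: [0.1, 0.3, -0.2]
ee_pos: [0.558, -0.1057, 0.0036]
wrist_force: [-0.3, 0.0, 0.1]
clock: 14.6
ee_pos: [0.5731, -0.1095, 0.0126]
wrist_force: [-0.0, 0.0, -0.3]
top 475.5 [[271, 147], [285, 125], [289, 127], [286, 143], [292, 129], [322, 139], [325, 130], [278, 119]] [[-0.021, 0.055], [0.053, 0.031], [0.051, 0.018], [0.002, 0.015], [0.047, 0.008], [0.039, -0.086], [0.068, -0.088], [0.066, 0.056]]
side 1188.5 [[305, 205], [304, 240], [339, 240], [330, 201], [310, 201]] [[-0.004, 0.038], [-0.022, -0.086], [0.068, -0.09], [0.068, 0.05], [0.012, 0.052]]
```

Both cameras agree at z = 42 mm: the far edge is at board x of 0.067, so the tin is flat on the board with its middle at about 0.018. I raise the tips clear of the board top and push it back to the fence.

```bash
python3 -m pendant '[{"delta_pos":[-0.0049,0.0012,0],"spin":0},{"delta_pos":[0,0,0.006],"spin":0},{"delta_pos":[0.0049,-0.0012,0],"spin":0},{"delta_pos":[0.0068,-0.0016,0],"spin":0},{"delta_pos":[0.0068,-0.0016,0],"spin":0}]' | grep -E "ee_pos|wrist"
python3 -m pendant '[{"delta_pos":[0.0068,-0.0016,0],"spin":0},{"delta_pos":[0.0068,-0.0016,0],"spin":0},{"delta_pos":[0.0068,-0.0016,0],"spin":0},{"delta_pos":[0.0058,-0.0014,0],"spin":0},{"delta_pos":[0,0,0],"spin":0}]' | grep -E "ee_pos|wrist"
python3 -m pendant '[{"delta_pos":[0.0029,-0.0007,0],"spin":0},{"delta_pos":[0.0029,-0.0007,0],"spin":0},{"delta_pos":[0,0,0],"spin":0}]' | grep -E "ee_pos|wrist"
python3 tin.py
```

```text
ee_pos: [0.5862, -0.1125, 0.0181]
wrist_force: [-0.7, 0.4, 0.5]
ee_pos: [0.6125, -0.1187, 0.0179]
wrist_force: [-0.2, -0.4, -0.1]
ee_pos: [0.6178, -0.12, 0.018]
wrist_force: [0.2, 0.0, 0.1]
side 1109.0 [[326, 201], [320, 239], [355, 239], [345, 200]] [[0.057, 0.05], [0.02, -0.085], [0.11, -0.089], [0.11, 0.051]]
```

```bash
python3 -m pendant '[{"delta_pos":[0.0029,-0.0007,0],"spin":0},{"delta_pos":[0.0029,-0.0007,0],"spin":0},{"delta_pos":[0,0,0],"spin":0}]' | grep -E "ee_pos|wrist"
python3 -m pendant '[{"delta_pos":[0.0019,-0.0005,0],"spin":0},{"delta_pos":[0.0019,-0.0005,0],"spin":0},{"delta_pos":[0,0,0],"spin":0}]' | grep -E "ee_pos|wrist"
```

```text
ee_pos: [0.6237, -0.1214, 0.0181]
wrist_force: [-0.0, -0.4, -0.0]
ee_pos: [0.6273, -0.1224, 0.018]
wrist_force: [0.7, 0.4, 0.1]
```

```bash
python3 -m pendant '[{"delta_pos":[0.0019,-0.0005,0],"spin":0},{"delta_pos":[0,0,0],"spin":0}]' | grep -E "ee_pos|wrist"
python3 -m pendant '[{"delta_pos":[0.0019,-0.0005,0],"spin":0},{"delta_pos":[0,0,0],"spin":0}]' | grep -E "ee_pos|wrist"
python3 -m pendant '[{"delta_pos":[0.0014,-0.0003,0],"spin":0},{"delta_pos":[0,0,0],"spin":0}]' | grep -E "ee_pos|wrist"
```

```text
ee_pos: [0.6276, -0.1223, 0.0179]
wrist_force: [-7.7, 1.9, 4.7]
ee_pos: [0.6277, -0.1223, 0.0178]
wrist_force: [-16.8, 4.7, 10.7]
ee_pos: [0.6276, -0.1222, 0.0178]
wrist_force: [-24.1, 5.2, 15.1]
```

Firm at the fence: the finger front is at board x of 0.025, so the tin's middle is at 0.075 as wanted. I withdraw straight back, check, and hand in if good.

```bash
python3 -m pendant '[{"delta_pos":[-0.0049,0.0012,0],"spin":0},{"delta_pos":[-0.0146,0.0034,0],"spin":0},{"delta_pos":[-0.0292,0.0069,0],"spin":0},{"delta_pos":[-0.0389,0.0092,0.01],"spin":0},{"delta_pos":[-0.0389,0.0092,0.03],"spin":0}]' | grep -E "ee_pos|wrist"
python3 -m pendant '[{"delta_pos":[-0.02,0.0047,0.04],"spin":0},{"delta_pos":[0,0,0.03],"spin":0},{"delta_pos":[0,0,0],"spin":0}]' | grep -E "clock|ee_pos|wrist"
python3 tin.py
python3 - <<'E'
from h import *
c,K=gold("top")
for k in K:
    r=cv2.minAreaRect(k)
    if 255<r[0][0]<355 and 80<r[0][1]<200:
        b=onplane(c,cv2.boxPoints(r),.042); print([toboard(q).round(3).tolist() for q in b]); 
        e=sorted([b[1]-b[0],b[2]-b[1]],key=np.linalg.norm)[1]; e*=np.sign(e[1]); print("mid",toboard(b.mean(0)),"yaw",-np.arctan2(e[0],e[1]),"board -0.231")
E
```

```text
ee_pos: [0.5036, -0.0931, 0.0567]
wrist_force: [-0.7, -0.5, 0.4]
clock: 18.1
ee_pos: [0.4871, -0.0894, 0.1318]
wrist_force: [0.4, 0.5, -0.4]
top 1445.5 [[283, 101], [276, 130], [322, 142], [330, 113]] [[0.122, 0.054], [0.032, 0.053], [0.031, -0.088], [0.121, -0.091]]
side 1314.0 [[318, 201], [325, 240], [360, 239], [349, 200]] [[0.035, 0.051], [0.032, -0.089], [0.122, -0.09], [0.122, 0.051]]
[[0.03, 0.056], [0.124, 0.056], [0.123, -0.09], [0.03, -0.09]]
mid [ 0.07682883 -0.01676128] yaw -0.2349629003328821 board -0.231
```

The tin is flat, square (0.004 rad), with its middle at about (0.076,-0.017) on the board, and the robot is clear.

```bash
python3 -c "
from cell import manip
print(manip.hand_in())"
```

```text
the job is handed in; nothing more can be done
None
```

The job is handed in: the small tin was flipped over the board's front edge and pushed back, and by the last camera check it lies base up, flat, square and flush against the fence, with the robot clear; the judge returned no verdict.

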